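Weigh the pigment pot on the trip balance

ROBOT

A 6-joint arm with a two-finger parallel gripper is mounted at the origin on the work surface. World frame = base frame: x ahead of the robot, y to its left, z up, the work surface at z = 0. Lengths are in m, angles in rad, forces in N, time in s.
With the tool pointing down it reaches from about 0.3 to 0.775 m from the base axis. Payload 14.6 kg.
Tool frame: the origin (TCP) lies at the very end of the fingers, on their centre line; the grasp point (between the pads) lies 19 mm behind it; z points along the fingers, y is the line along which they close (so a half turn about z gives the same grasp; the last joint's range is limited). The gripper opens to 94 mm and grips with 3 to 60 N. Pads are 16 mm wide; open, the fingers measure 119 mm over their backs; the gripper's body (75 mm by 177 mm) begins 78 mm behind the grasp point.
Start: joints at [-1.177, 0.3, 1.521, -0, 1.321, -0.067], TCP at [0.245, -0.493, 0.205] pointing down, gripper open.
Joint ranges: [-3.03, 3.03], [-0.79, 2.21], [0.23, 2.52], [-1.04, 4.18], [0, 3.07], [-2.55, 2.55]. Speed limits (rad/s): [2.22, 2.22, 2.57, 3.14, 3.14, 3.14].

INTERFACE

Orientations are given as [roll, pitch, yaw] about the fixed x, y, z axes, in that order (R = Rz(yaw) Ry(pitch) Rx(roll)).
In Python, from station import ctrl, cams gives the robot as it stands. The module is installed in compiled form; this text tells all that it offers.
- The arm moves only by the tool arm_command, never from a script. Its argument "plan" is a list that holds one entry, the list of rows, each a list of 7 numbers: the shift along the tool's x, y, z in normalised numbers (1 is 75 cm), then the turn, a rotation vector about the tool's x, y, z in a scale on which 1.0 is pi rad, then the closure, from -1 (fully open) to 1 (shut). A call has 1 to 12 rows; each row is the pose to reach, as a shift and turn from the pose commanded when the call began, along the tool's axes at that moment; what a row does not reach only later rows make up. A row lasts 1/10 s, in which the tool goes at most 50 mm and 8.59 degrees, less where a joint would pass 70% of its speed; a pose out of reach is approached as far as the arm can. Shift and turn numbers lie between -1 and 1, and a call with a number outside is refused. A call with a gripper value outside its range is refused whole. The fingers move at their own pace and stop on an object; "squeeze" is the grip in N (left out, the last holds). Time passes only in rows, so rows that repeat a pose let the fingers close. It gives the time, the measured TCP pose, the force, the opening and the grip force at its end, in the units of the state.
- ctrl.get_obs(): the state, without advancing time (a new reading comes with each control period).
- cams.camera(name): name is "scene" or "top"; returns (picture, depth): 384x512x3 uint8, blue, green, red; 384x512 float32, m along the optical axis (not along the pixel's ray), 0 where there is no reading.
- cams.camera_info(name): a dict with "fx", "fy", "cx", "cy" (pixels), "dist_coeffs" ([k1, k2, p1, p2, k3] as OpenCV has them; the pictures are not rectified), "world_to_cam" (4x4, takes a point from world to camera coordinates). Camera axes: x right, y down, z forward; pixel columns grow to the right and rows downward; lengths in m; the calibration is good to about 2 mm. A picture is of the moment at which its call begins. camera_info takes no time and is no camera call.
- ctrl.hand_in(): hands the job in; it is judged then, once.
The state is a dict: "time_s": time; "qpos": joint angles; "joint_vel": joint speeds; "tau": joint torques, N m; "ee_pos": TCP position; "eef_rot": TCP orientation; "force": force on the tool from outside, world axes, zero at the start; "moment": the same for the moment, N m; "grip_width": finger opening in m; "grip_force": force on a finger pad.
Only numpy, scipy, OpenCV 4.12 (cv2) and the standard library are available. Lean on these libraries where they do the work, as an engineer would, in place of code of your own. Each camera call takes 0.05 s, during which the arm holds its last target. There are 200 camera calls.

TASK

Weigh the covered pigment pot that stands on the left plate of the balance: reach in under the lamp without bumping it, stand iron weights gently near the middle of the right plate, and run the poise along its bar until the beam comes to rest level. Leave the pot standing where it is, the unused weights in their tray and the studio's other things where they are.

Things in the scene. Friction and masses are not known exactly. Their poses are not given: they have to be found in the camera images.
- balance: Grey double-pan trip balance, fixed; origin on the table under its centre; x points away from the operator, y to the operator's left. Base 125 (x) by 310 (y), 48 high. Beam axis at height 85 along x; it carries the left plate (pot) at y +105 and the right plate (weights) at y -105, which always stay horizontal. A pointer rises before a white scale plate at the centre, its tip at height 222
- beam (a joint): Tilt of the beam in rad: 0 level, negative with the left (pot) side down, positive with the right side down. 0.0167 rad per 10 g of (right load + poise reading - pot) up to 0.12, where rubber stops begin that give a little: to about 0.16 at 750 g. Damped, settles in about 1.5 s. Pushing the right plate down to level takes a force equal to the missing weight
- left_plate (a point): Middle of the top face of the left plate, a steel disc 150 across, 4 thick; 128 above the table when level, down to 111 with the left side fully down
- right_plate (a point): Middle of the top face of the right plate, the same disc; 128 above the table when level, about 145 with the left side fully down
- poise (a joint): Place in m of the sliding poise along its graduated bar: 0 at the left end, 0.2 at the right end (it slides along the balance's -y). Each mm adds 1 g to the right side (0 to 200 g). It stays where it is left; sliding it takes about 0.5 N, plus 2 N per m/s
- poise_top (a point): Middle of the top of the poise's round steel knob, 18 across, 35 tall, upright on a block 22 wide and 26 high that rides the bar. The bar (14 high, 250 long, part of the beam) runs along y, 118 on the robot's side of the balance's centre, its top 41 below this point; the knob's top is 133 above the table when the beam is level
- pot: White porcelain covered pot, 86 across, 79 high, origin under its centre; stands on the left plate. Its mass is not known beforehand: between 600 and 880 g
- tray: Wooden tray, fixed, 95 (x) by 245 (y), 16 high, walls and floor 6 thick, origin on the table under its centre; the three weights stand in it in a row along its y, 78 apart, in any order
- weight_500: Dark iron 500 g weight, the largest: body 50 across and 32 high, neck 16 across, knob 25 across from height 54 to 72; origin under its centre, z up
- weight_200: Dark iron 200 g weight, the middle one: body 38 across and 22 high, neck 12 across, knob 21 across from height 46 to 62; origin under its centre
- weight_100: Dark iron 100 g weight, the smallest: body 31 across and 14 high, neck 10 across, knob 18 across from height 40 to 56; origin under its centre
- lamp: LED bar desk lamp, fixed; origin on the table under the middle of its bar. Its bar, 50 deep (x), 400 long (y) and 18 thick, runs along y straight over both plates; the post stands 155 behind (+x)
- lamp_bar (a point): Middle of the underside of the lamp's bar, 360 above the table
- brush: Brown palm-fibre brush standing on its bristles, 80 across, 160 tall (bystander)
- rubbing_block: Wooden rubbing block, 50 by 150 by 50 high, lying on the table (bystander)
- mug: White mug, 84 across, 85 high (bystander)
- plate_right: The right plate as a body, with its stem; origin on the beam at the right arm's end, 43 under the plate's top
Mind the look-alikes: they are no part of the job. What is shaped like the weight_500 but purple or red is not meant.

How it is judged:
At the end, for the whole second after the job is handed in: The beam is at rest within 0.02 rad (about 12 g) of level; the pot stands upright on the left plate, within 45 mm of its middle; each weight stands upright (within 0.1 rad) either on the right plate, its axis within 50 mm of the plate's middle, or in its tray (value of joint beam between -0.02 and 0.02 rad and velocity of joint beam between -0.05 and 0.05 rad/s and horizontal distance between pot and left_plate below 0.045 m and angle between each of pot, weight_500, weight_200, weight_100's own z axis and vertical below 0.1 rad and ((horizontal distance between weight_500 and right_plate below 0.05 m and z of weight_500 in the frame of right_plate between -0.005 and 0.005 m) or (x of weight_500 in the frame of tray between -0.048 and 0.048 m and y of weight_500 in the frame of tray between -0.123 and 0.123 m and height (world z) of weight_500 below 0.02 m)) and ((horizontal distance between weight_200 and right_plate below 0.05 m and z of weight_200 in the frame of right_plate between -0.005 and 0.005 m) or (x of weight_200 in the frame of tray between -0.048 and 0.048 m and y of weight_200 in the frame of tray between -0.123 and 0.123 m and height (world z) of weight_200 below 0.02 m)) and ((horizontal distance between weight_100 and right_plate below 0.05 m and z of weight_100 in the frame of right_plate between -0.005 and 0.005 m) or (x of weight_100 in the frame of tray between -0.048 and 0.048 m and y of weight_100 in the frame of tray between -0.123 and 0.123 m and height (world z) of weight_100 below 0.02 m))); the robot touches nothing.
It fails at once if the lamp is bumped (over 3 N) (contact force between lamp and anything else above 3 N).
It fails at once if a weight is dropped or banged on the right plate (over 25 N) (contact force between plate_right and anything else above 25 N).
It fails at once if the pot is shoved towards the edge of its plate (its axis over 45 mm from the plate's middle) or tipped (horizontal distance between pot and left_plate above 0.045 m or angle between pot's own z axis and vertical above 0.2 rad).
It fails at once if a bystander is moved by more than 30 mm (distance of any of brush, rubbing_block, mug from where it was at the start of the episode above 0.03 m).
It also fails if it takes over 72 s, if anything falls off the work surface, if the arm or the gripper's body presses on something with over 40 N, if the wrist force passes 120 N, or if a joint passes its speed limit or range.

## Working session

There is one attempt and no reset: what is moved stays moved. The work goes in short steps, Python scripts to look and compute and a tool call to move; the robot and the scene stay as the last step left them, time stands still between calls to the robot, and variables do not carry over. Pictures are saved under pics/ and viewed, at most 10 in all, crops included, and the job is handed in when it is done.

Besides the shell and the picture viewer there is one more tool, called after "Request:" as name(argument=value, ...), one argument or row to a line, values as JSON. arm_command: Moves the arm, as the interface text tells. Its arguments: {"type":"object","properties":{"plan":{"type":"array"},"squeeze":{"type":"number"}},"required":["plan"]}

```bash
mkdir -p pics
cat > h.py <<'E'
import numpy as np, cv2
from station import ctrl, cams
def grab(n):
    im,d=cams.camera(n); return im,d,cams.camera_info(n)
def K(i): return np.array([[i['fx'],0,i['cx']],[0,i['fy'],i['cy']],[0,0,1]]),np.array(i['dist_coeffs'],float)
def cloud(d,i):
    k,dc=K(i); h,w=d.shape
    uv=np.stack(np.meshgrid(np.arange(w),np.arange(h)),-1).reshape(-1,1,2).astype(np.float64)
    r=cv2.undistortPoints(uv,k,dc).reshape(h,w,2)
    P=np.dstack([r[...,0]*d,r[...,1]*d,d]); T=np.linalg.inv(np.array(i['world_to_cam']))
    W=P@T[:3,:3].T+T[:3,3]; W[d<=0]=np.nan; return W
def proj(p,i):
    k,dc=K(i);T=np.array(i['world_to_cam']); r,_=cv2.Rodrigues(T[:3,:3])
    return cv2.projectPoints(np.array(p,float).reshape(-1,1,3),r,T[:3,3],k,dc)[0].reshape(-1,2)
E
python3 - <<'E'
from h import *
for n in("scene","top"):
    im,d,i=grab(n); np.savez(f'{n}0.npz',im=im,d=d); cv2.imwrite(f'pics/{n}0.png',cv2.resize(im,(768,576)))
    T=np.linalg.inv(np.array(i['world_to_cam'])); print(n,i['fx'],T.round(3).tolist(),(d>0).mean())
print(ctrl.get_obs())
E
```

```text
scene 352.8020274335243 [[-0.07, 0.815, -0.575, 1.086], [0.998, 0.056, -0.042, 0.05], [-0.002, -0.576, -0.817, 1.032], [0.0, 0.0, 0.0, 1.0]] 0.9959208170572916
top 412.9775133249076 [[-0.052, -0.978, 0.201, 0.269], [-0.999, 0.052, -0.008, 0.04], [-0.003, -0.201, -0.98, 1.301], [0.0, 0.0, 0.0, 1.0]] 0.9960835774739584
{'time_s': 0.1, 'qpos': array([-1.17659846e+00,  3.00426817e-01,  1.52150195e+00, -1.57609665e-05,
        1.32071558e+00, -6.65724944e-02]), 'joint_vel': array([-0.00068625, -0.0017674 , -0.00054213,  0.00113908, -0.00186639,
        0.00049656]), 'tau': array([ 7.98568253e-04, -5.32645333e+01, -3.53280294e+01,  7.08952686e-02,
        2.35057133e-02, -9.02219108e-05]), 'ee_pos': array([ 0.24446831, -0.49242083,  0.2049441 ]), 'eef_rot': array([-3.14054227e+00, -5.47294538e-05,  4.60774238e-01]), 'force': array([-0.08332283,  0.25139887, -0.2171443 ]), 'moment': array([-0.00638603, -0.01926802, -0.00175919]), 'grip_force': 0.0, 'grip_width': 0.09417546302131663}
```

View pics/scene0.png

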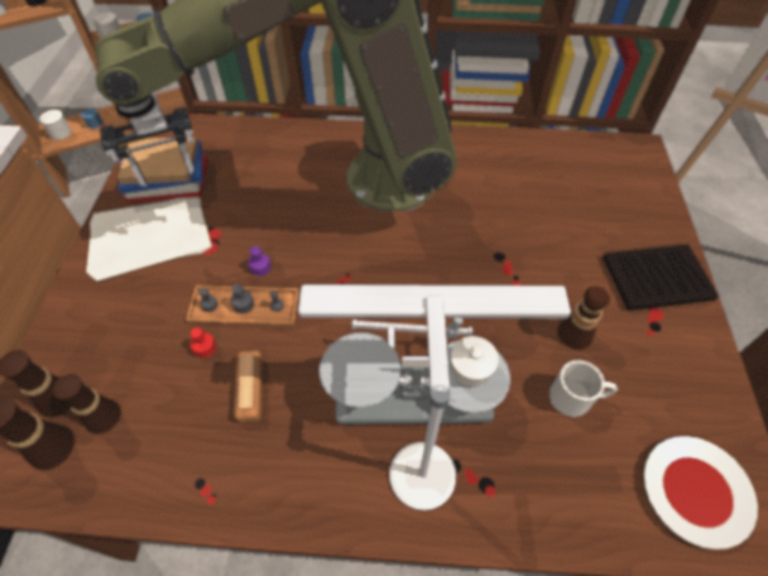

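View pics/top0.png

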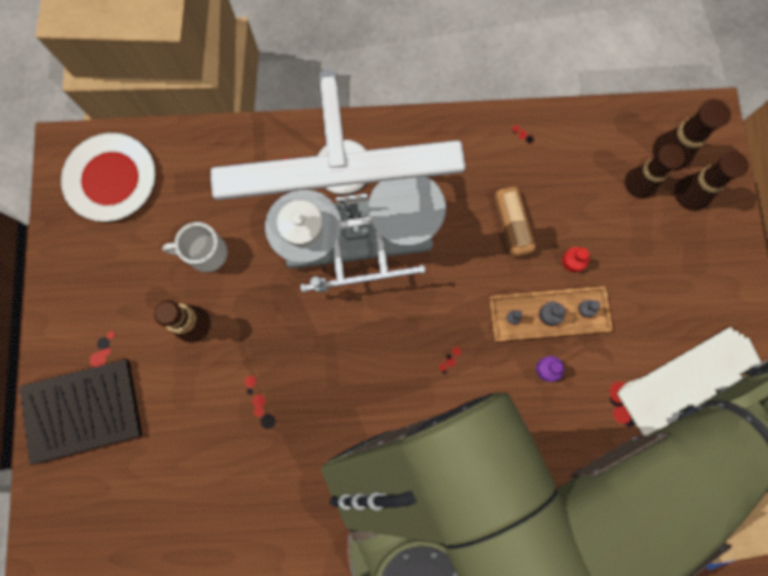

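The top view (768-wide) shows the tray with weights at (515,317), (553,314; the largest) and (590,308). The poise is at (317,284), the right plate at (407,210), the pot at (300,222), the lamp bar spans (212,185) to (464,155), and the red and purple decoys are at (577,260) and (550,369). The scene view agrees: weights at (207,298), (242,297) and (277,300), poise at (455,325).

```bash
cat > m.py <<'E'
from h import *
C={}
for n in("scene","top"):
    z=np.load(f'{n}0.npz'); C[n]=cloud(z['d'],cams.camera_info(n))
def reg(n,c,r):
    u,v=int(c[0]/1.5),int(c[1]/1.5); return C[n][v-r:v+r+1,u-r:u+r+1].reshape(-1,3)
for name,t,s in [("w_a",(515,317),(277,300)),("w_b",(553,314),(242,297)),("w_c",(590,308),(207,298)),("poise",(317,284),(455,325))]:
    for n,c in(("top",t),("scene",s)):
        P=reg(n,c,9); P=P[~np.isnan(P[:,0])]; 
        if name=="poise": P=P[P[:,2]<0.25]
        zm=np.percentile(P[:,2],98); Q=P[P[:,2]>zm-.012]
        print(name,n,'ztop',zm.round(4),'n',len(Q),Q.mean(0).round(4),'mid',((Q.min(0)+Q.max(0))/2).round(4))
def fit(x,y):
    A=np.c_[2*x,2*y,np.ones_like(x)]; s=np.linalg.lstsq(A,x*x+y*y,rcond=None)[0]; return s[0],s[1],np.sqrt(s[2]+s[0]**2+s[1]**2)
T=np.vstack([C[n].reshape(-1,3) for n in C]); T=T[~np.isnan(T[:,0])]
for n in C:
    P=C[n].reshape(-1,3);P=P[~np.isnan(P[:,0])]
    for nm,c in(("right",(.56,-.06)),("left",(.55,.14))):
        for lo,hi in((.09,.125),(.125,.165)):
            Q=P[(np.hypot(P[:,0]-c[0],P[:,1]-c[1])<.12)&(P[:,2]>lo)&(P[:,2]<hi)]
            if len(Q)>20: print(n,nm,lo,len(Q),np.median(Q,0).round(4),Q.min(0).round(3),Q.max(0).round(3))
    L=P[(P[:,2]>.355)&(P[:,2]<.4)&(P[:,0]>.4)]
    if len(L)>20:
        r=cv2.minAreaRect(L[:,:2].astype(np.float32)); print(n,'lamp',np.median(L,0).round(3),r)
    t=P[(P[:,2]>.008)&(P[:,2]<.022)&(P[:,0]>.25)&(P[:,0]<.5)&(P[:,1]<-.15)&(P[:,1]>-.45)]
    print(n,'tray',len(t),cv2.minAreaRect(t[:,:2].astype(np.float32)))
E
python3 m.py
```

```text
w_a top ztop 0.0628 n 29 [ 0.4421 -0.2345  0.061 ] mid [ 0.4419 -0.235   0.0595]
w_a scene ztop 0.0611 n 28 [ 0.446  -0.2369  0.0588] mid [ 0.4451 -0.2383  0.0579]
w_b top ztop 0.0801 n 66 [ 0.4444 -0.3138  0.0768] mid [ 0.4442 -0.3146  0.0772]
w_b scene ztop 0.079 n 37 [ 0.4489 -0.3134  0.0765] mid [ 0.4475 -0.3137  0.0744]
w_c top ztop 0.0694 n 41 [ 0.4521 -0.3924  0.0665] mid [ 0.4523 -0.3931  0.0658]
w_c scene ztop 0.0677 n 36 [ 0.4561 -0.3893  0.0648] mid [ 0.4552 -0.3899  0.0642]
poise top ztop 0.1222 n 34 [0.5186 0.1642 0.1192] mid [0.5188 0.1646 0.118 ]
poise scene ztop 0.1674 n 7 [0.5905 0.1725 0.1687] mid [0.5899 0.1713 0.1687]
scene right 0.09 159 [0.5354 0.0074 0.0987] [ 0.527 -0.051  0.091] [0.577 0.053 0.116]
scene right 0.125 1170 [ 0.6305 -0.0324  0.1433] [ 0.578 -0.096  0.137] [0.68  0.042 0.148]
scene left 0.09 310 [0.5795 0.1464 0.1112] [0.514 0.022 0.09 ] [0.668 0.248 0.124]
scene left 0.125 76 [0.6551 0.1558 0.1461] [0.527 0.035 0.125] [0.666 0.229 0.165]
scene lamp [0.657 0.101 0.378] ((0.718061089515686, 0.1008080542087555), (0.19268327951431274, 0.3995433747768402), 4.100337028503418)
scene tray 695 ((0.38091763854026794, -0.31909042596817017), (0.23420557379722595, 0.2469402700662613), 1.9289301633834839)
top right 0.09 187 [0.5363 0.0301 0.0972] [ 0.526 -0.049  0.091] [0.622 0.053 0.116]
top right 0.125 1172 [ 0.6279 -0.0305  0.1428] [ 0.579 -0.094  0.137] [0.68  0.045 0.15 ]
top left 0.09 931 [0.5938 0.1462 0.1119] [0.511 0.023 0.09 ] [0.67  0.249 0.125]
top left 0.125 116 [0.6021 0.154  0.1438] [0.516 0.031 0.126] [0.659 0.228 0.165]
top lamp [0.646 0.102 0.378] ((0.7153312563896179, 0.10249508917331696), (0.1931072622537613, 0.3997856378555298), 3.751204252243042)
top tray 840 ((0.3711313009262085, -0.30795371532440186), (0.2470153570175171, 0.27720704674720764), 1.695995807647705)
```

```bash
cat >> m.py <<'E'
print('----')
from scipy.optimize import least_squares
def plate(P,c,lo,hi):
    # disc of radius 75: boundary by angular max radius, fit circle
    Q=P[(np.hypot(P[:,0]-c[0],P[:,1]-c[1])<.1)&(P[:,2]>lo)&(P[:,2]<hi)][:,:2]
    h=cv2.convexHull(Q.astype(np.float32)).reshape(-1,2)
    f=lambda q:np.hypot(h[:,0]-q[0],h[:,1]-q[1])-.075
    s=least_squares(f,c,loss='soft_l1',f_scale=.002); return s.x.round(4),len(h)
for n in C:
    P=C[n].reshape(-1,3);P=P[~np.isnan(P[:,0])]
    print(n,'R',plate(P,(.62,-.03),.135,.152),'L',plate(P,(.60,.17),.104,.118))
    L=P[(P[:,2]>.36)&(P[:,2]<.4)&(P[:,0]>.4)]
    for y in (-.08,-.03,.03,.1,.17,.25):
        q=L[abs(L[:,1]-y)<.01]; print('  lamp y',y,q[:,0].min().round(3),q[:,0].max().round(3))
    t=P[(P[:,2]>.008)&(P[:,2]<.024)&(P[:,0]>.385)&(P[:,0]<.52)&(P[:,1]<-.17)&(P[:,1]>-.46)]
    print('tray',cv2.minAreaRect(t[:,:2].astype(np.float32)))
    # bar
    for y in (-.05,0,.05,.1,.14):
        q=P[(abs(P[:,1]-y)<.006)&(P[:,0]>.46)&(P[:,0]<.56)&(P[:,2]>.05)&(P[:,2]<.15)]
        if len(q): print('  bar',y,len(q),np.median(q,0).round(3))
    q=P[(P[:,0]>.49)&(P[:,0]<.56)&(P[:,1]>.1)&(P[:,1]<.2)&(P[:,2]>.085)&(P[:,2]<.13)]
    print('knob',len(q),np.median(q,0).round(4),q.min(0).round(3),q.max(0).round(3))
    q=P[(P[:,0]>.29)&(P[:,0]<.41)&(P[:,1]>-.37)&(P[:,1]<-.26)&(P[:,2]>.055)&(P[:,2]<.08)]; print('purple',np.median(q,0).round(3))
E
python3 m.py | sed -n '/----/,$p'
```

```text
----
scene R (array([ 0.6503, -0.0227]), 38) L (array([0.6254, 0.1806]), 20)
  lamp y -0.08 0.634 0.684
  lamp y -0.03 0.632 0.679
  lamp y 0.03 0.627 0.677
  lamp y 0.1 0.622 0.814
  lamp y 0.17 0.617 0.667
  lamp y 0.25 0.611 0.663
tray ((0.4482504725456238, -0.3146566152572632), (0.09869002550840378, 0.24324850738048553), 1.5249121189117432)
  bar -0.05 13 [ 0.54  -0.047  0.105]
  bar 0 16 [ 0.534 -0.     0.101]
  bar 0.05 15 [0.531 0.05  0.093]
  bar 0.1 13 [0.527 0.1   0.086]
  bar 0.14 8 [0.524 0.143 0.08 ]
knob 66 [0.5265 0.1592 0.1083] [0.514 0.103 0.085] [0.532 0.17  0.125]
purple [ 0.338 -0.3    0.071]
top R (array([ 0.6515, -0.0201]), 43) L (array([0.6225, 0.1811]), 27)
  lamp y -0.08 0.631 0.681
  lamp y -0.03 0.627 0.677
  lamp y 0.03 0.624 0.673
  lamp y 0.1 0.619 0.812
  lamp y 0.17 0.614 0.665
  lamp y 0.25 0.609 0.659
tray ((0.44278374314308167, -0.30846911668777466), (0.10380373895168304, 0.2617586553096771), 1.695995807647705)
  bar -0.05 7 [ 0.535 -0.046  0.111]
  bar 0 12 [0.531 0.001 0.101]
  bar 0.05 11 [0.527 0.05  0.093]
  bar 0.1 12 [0.523 0.1   0.087]
  bar 0.14 11 [0.52  0.139 0.083]
knob 78 [0.5201 0.1563 0.1008] [0.511 0.101 0.085] [0.555 0.173 0.126]
purple [ 0.332 -0.299  0.071]
```

```bash
cat > p.py <<'E'
from h import *
from scipy.spatial.transform import Rotation as R
def Rt(phi,b):
    z=np.array([np.sin(b)*np.cos(phi),np.sin(b)*np.sin(phi),-np.cos(b)]); y=np.array([np.sin(phi),-np.cos(phi),0]); return np.c_[np.cross(y,z),y,z]
def chain(*ts,cur=None):
    """ts: (grasp point xyz, back-off m, phi, beta deg); prints shifts from the present pose"""
    o=ctrl.get_obs(); p0=np.array(o['ee_pos']); R0=R.from_euler('xyz',o['eef_rot'])
    for g,back,phi,b in ts:
        M=Rt(phi,np.radians(b)); t=np.array(g)+(.019-back)*M[:,2]
        print(np.r_[(R0.inv().apply(t-p0)*1000).round(1),(R0.inv()*R.from_matrix(M)).as_rotvec().round(3)].tolist(),'tcp',t.round(3))
    print('t',o['time_s'],'F',np.round(o['force'],2),'q',np.round(o['qpos'],2))
E
python3 - <<'E'
from p import *
chain(((.446,-.3137,.069),.10,-.613,45),((.446,-.3137,.069),0,-.613,45))
E
```

```text
[232.7, -120.7, 78.8, -0.422, 0.707, 1.016] tcp [ 0.399 -0.281  0.126]
[266.4, -58.5, 149.5, -0.422, 0.707, 1.016] tcp [ 0.457 -0.321  0.056]
t 0.1 F [-0.08  0.25 -0.22] q [-1.18  0.3   1.52 -0.    1.32 -0.07]
```

Careful with the scale: shifts go in shares of 75 cm and turns go in shares of pi rad. That gives: 233 mm is 0.3107, -121 mm is -0.1613, 1.016 rad is 0.3234.

Request:
arm_command(
  plan=[
    [[0.3107,-0.1613,0.0133,-0.1343,0.225,0.3234,-0.28],[0.3107,-0.1613,0.0133,-0.1343,0.225,0.3234,-0.28],[0.3107,-0.1613,0.0133,-0.1343,0.225,0.3234,-0.28],[0.3107,-0.1613,0.0133,-0.1343,0.225,0.3234,-0.28],[0.3107,-0.1613,0.0133,-0.1343,0.225,0.3234,-0.28],[0.3107,-0.1613,0.0133,-0.1343,0.225,0.3234,-0.28],[0.3107,-0.1613,0.0133,-0.1343,0.225,0.3234,-0.28],[0.3107,-0.1613,0.0133,-0.1343,0.225,0.3234,-0.28],[0.3107,-0.1613,0.0133,-0.1343,0.225,0.3234,-0.28],[0.3107,-0.1613,0.0667,-0.1343,0.225,0.3234,-0.28],[0.3107,-0.1613,0.1053,-0.1343,0.225,0.3234,-0.28],[0.3107,-0.1613,0.1053,-0.1343,0.225,0.3234,-0.28]],
  ],
  squeeze=20,
)

```text
time_s: 1.3
ee_pos: [0.3991, -0.2803, 0.1256]
eef_rot: [3.14, -0.785, -0.613]
force: [0.3, -0.7, -0.1]
grip_width: 0.0603
grip_force: 0.0
```

Run:
```python
from p import *
chain(((.446,-.3137,.069),.10,-.613,45),((.446,-.3137,.069),0,-.613,45))
im,d,i=grab("scene"); cv2.imwrite('pics/a.png',cv2.resize(im[130:290,60:280],(770,560)))
```

```text
[0.7, 0.3, -0.3, 0.001, 0.001, 0.0] tcp [ 0.399 -0.281  0.126]
[0.7, 0.2, 99.7, 0.001, 0.001, 0.0] tcp [ 0.457 -0.321  0.056]
t 1.3 F [ 0.27 -0.74 -0.06] q [-0.73 -0.03  2.33  0.94  0.11  0.55]
```

View pics/a.png

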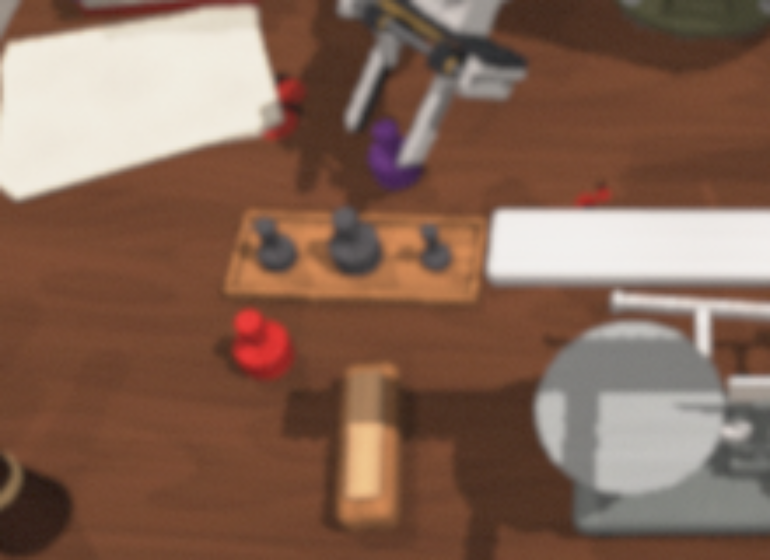

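The fingers are at about (355,125) and (405,165) in the crop. They are above the purple decoy and lined up with the largest weight's knob at (345,222).

Request:
arm_command(
  plan=[
    [[0.0013,0,0.04,0,0,0,-0.28],[0.0013,0,0.08,0,0,0,-0.28],[0.0013,0,0.1133,0,0,0,-0.28],[0.0013,0,0.1333,0,0,0,-0.28],[0.0013,0,0.1333,0,0,0,-0.28]],
  ],
  squeeze=25,
)

```text
time_s: 1.85
ee_pos: [0.4387, -0.2996, 0.0911]
eef_rot: [-3.116, -0.791, -0.614]
force: [0.1, -1.0, 0.1]
grip_width: 0.0604
grip_force: 0.0
```

Run:
```python
from p import *
print(ctrl.get_obs()['ee_pos'])
chain(((.446,-.3137,.069),0,-.613,45))
for n,c in(("scene",None),("top",None)):
    im,d,i=grab(n); u,v=proj([.446,-.3137,.069],i)[0].astype(int)
    print(n,u,v); cv2.imwrite(f'pics/b_{n}.png',im[v-35:v+35,u-50:u+50])
a=cv2.imread('pics/b_scene.png');b=cv2.imread('pics/b_top.png')
cv2.imwrite('pics/b.png',cv2.resize(np.hstack([a,b]),(800,280)))
```

```text
[ 0.43868963 -0.29957928  0.09106011]
[-5.9, 8.4, 44.3, -0.024, -0.006, -0.001] tcp [ 0.457 -0.321  0.056]
t 1.85 F [ 0.05 -0.96  0.11] q [-0.72  0.16  2.25  2.03  0.11 -0.54]
scene 158 192
top 371 206
```

View pics/b.png

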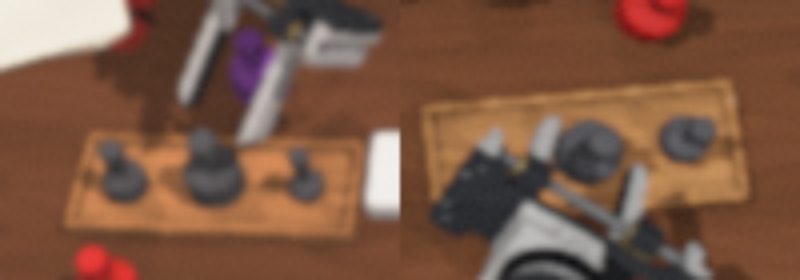

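The fingers straddle the knob's line at (205,145) but moved slowly. The wrist is near its singularity (j5≈0.1), so I'll fit a quick kinematic model to choose the tilt.

```bash
cat > k.py <<'E'
import numpy as np
from scipy.spatial.transform import Rotation as R
from scipy.optimize import least_squares
D=[([-1.17659846,.300426817,1.52150195,0,1.32071558,-.0666],[.24446831,-.49242083,.2049441]),
   ([-.73,-.03,2.33,.94,.11,.55],[.3991,-.2803,.1256]),([-.72,.16,2.25,2.03,.11,-.54],[.4387,-.2996,.0911])]
def fk(q,p):
    h,a,b,L,d,e=p
    A=R.from_euler('z',q[0]); U=A*R.from_euler('y',q[1]); F=U*R.from_euler('y',q[2]); W=F*R.from_euler('z',q[3])*R.from_euler('y',q[4])
    return A.apply([0,d,0])+[0,0,h]+U.apply([0,0,a])+F.apply([e,0,b])+W.apply([0,0,L]), W.apply([0,0,1])
f=lambda p:np.r_[np.concatenate([fk(q,p)[0]-x for q,x in D]),(np.array(p)-[.35,.4,.4,.25,.037,0])*1e-3]
p=least_squares(f,[.35,.4,.4,.25,.037,0]).x
if __name__=="__main__":
    print('h,a,b,L,d,e',p.round(3),f(p)[:9].round(4),fk(D[2][0],p)[1])
    from p import Rt
    for nm,g,bs in(("500t",(.446,-.3137,.069),(35,45,55,60)),("200t",(.454,-.391,.060),(45,55,60)),("100t",(.444,-.236,.054),(45,55)),("pl",(.673,-.022,.225),(45,55,60,65)),("plnear",(.624,-.025,.2),(55,60)),("poise",(.525,.16,.11),(30,45,55))):
        for b in bs:
            r=np.hypot(*g[:2]); phi=np.arctan2(g[1],g[0])-np.arcsin(p[4]/r); z=Rt(phi,np.radians(b))[:,2]; t=np.array(g)+.019*z
            s=min((least_squares(lambda q:np.r_[fk([q[0],q[1],q[2],0,q[3],0],p)[0]-t,.3*(fk([q[0],q[1],q[2],0,q[3],0],p)[1]-z)],[phi,.5,2,j]) for j in(-.3,.5)),key=lambda s:s.cost)
            print(nm,b,'phi',round(phi,3),'q1,2,3,5',s.x.round(2),'err',round(s.cost**.5,4))
E
python3 k.py
```

```text
h,a,b,L,d,e [0.227 0.426 0.448 0.275 0.035 0.043] [-0.001  -0.0004  0.0001  0.0017  0.002   0.0006 -0.001  -0.0011 -0.0007] [ 0.59132017 -0.38773521 -0.7071081 ]
500t 35 phi -0.678 q1,2,3,5 [-0.68  0.29  2.1   0.14] err 0.0
500t 45 phi -0.678 q1,2,3,5 [-0.68  0.3   2.19 -0.14] err 0.0
500t 55 phi -0.678 q1,2,3,5 [-0.68  0.36  2.26 -0.44] err 0.0
500t 60 phi -0.678 q1,2,3,5 [-0.68  0.4   2.29 -0.6 ] err 0.0
200t 45 phi -0.77 q1,2,3,5 [-0.77  0.41  2.05 -0.11] err 0.0
200t 55 phi -0.77 q1,2,3,5 [-0.77  0.45  2.13 -0.4 ] err 0.0
200t 60 phi -0.77 q1,2,3,5 [-0.77  0.49  2.15 -0.55] err 0.0
100t 45 phi -0.559 q1,2,3,5 [-0.56  0.28  2.3  -0.22] err 0.0
100t 55 phi -0.559 q1,2,3,5 [-0.56  0.35  2.37 -0.53] err 0.0
pl 45 phi -0.085 q1,2,3,5 [-0.09  0.25  1.77  0.34] err 0.0
pl 55 phi -0.085 q1,2,3,5 [-0.09  0.24  1.87  0.07] err 0.0
pl 60 phi -0.085 q1,2,3,5 [-0.09  0.25  1.92 -0.07] err 0.0
pl 65 phi -0.085 q1,2,3,5 [-0.09  0.26  1.96 -0.21] err 0.0
plnear 55 phi -0.097 q1,2,3,5 [-0.1   0.18  2.02 -0.02] err 0.0
plnear 60 phi -0.097 q1,2,3,5 [-0.1   0.19  2.06 -0.16] err 0.0
poise 30 phi 0.231 q1,2,3,5 [0.23 0.22 2.01 0.38] err 0.0
poise 45 phi 0.231 q1,2,3,5 [ 0.23  0.21  2.17 -0.02] err 0.0
poise 55 phi 0.231 q1,2,3,5 [ 0.23  0.24  2.25 -0.31] err 0.0
```

Run:
```python
from p import *
g=(.446,-.3137,.069)
chain((g,.07,-.28,50),(g,0,-.28,50))
```

```text
[-7.7, 19.5, -24.7, 0.222, 0.079, -0.227] tcp [ 0.408 -0.303  0.102]
[-4.0, 3.7, 43.4, 0.222, 0.079, -0.227] tcp [ 0.46  -0.318  0.057]
t 1.95 F [-0.65  0.16  0.15] q [-0.72  0.16  2.25  2.03  0.11 -0.54]
```

In the tool's units: -25 mm is -0.0333, 20 mm is 0.0267, -0.227 rad is -0.0723.

Request:
arm_command(
  plan=[
    [[-0.0107,0.0267,-0.0333,0.0707,0.0251,-0.0723,-0.28],[-0.0107,0.0267,-0.0333,0.0707,0.0251,-0.0723,-0.28],[-0.0107,0.0267,-0.0333,0.0707,0.0251,-0.0723,-0.28],[-0.0107,0.0267,-0.0333,0.0707,0.0251,-0.0723,-0.28],[-0.0107,0.0267,-0.0333,0.0707,0.0251,-0.0723,-0.28],[-0.0107,0.0267,-0.0333,0.0707,0.0251,-0.0723,-0.28]],
  ],
)

```text
time_s: 2.55
ee_pos: [0.4075, -0.3023, 0.1022]
eef_rot: [3.141, -0.871, -0.28]
force: [-0.0, 0.4, 0.1]
grip_width: 0.0601
grip_force: 0.0
```

Run:
```python
from p import *
g=(.446,-.3137,.069)
chain((g,.07,-.28,50),(g,0,-.28,50))
```

```text
[0.3, 0.3, 1.1, 0.0, 0.002, 0.0] tcp [ 0.408 -0.303  0.102]
[0.5, 0.3, 71.1, 0.0, 0.002, 0.0] tcp [ 0.46  -0.318  0.057]
t 2.55 F [-0.02  0.42  0.07] q [-0.98  0.14  2.29  1.61  0.52 -0.54]
```

Well conditioned now. Going in and gripping.

In the tool's units: 71 mm is 0.0947, 65 mm is 0.0867.

Request:
arm_command(
  plan=[
    [[0,0,0.0267,0,0,0,-0.28],[0,0,0.06,0,0,0,-0.28],[0,0,0.0867,0,0,0,-0.28],[0,0,0.0947,0,0,0,-0.28],[0,0,0.0947,0,0,0,-0.28],[0,0,0.0947,0,0,0,1],[0,0,0.0947,0,0,0,1],[0,0,0.0947,0,0,0,1],[0,0,0.0947,0,0,0,1],[0,0,0.0947,0,0,0,1]],
  ],
  squeeze=25,
)

```text
time_s: 3.55
ee_pos: [0.4595, -0.3183, 0.057]
eef_rot: [3.139, -0.873, -0.279]
force: [-1.4, -3.1, 0.3]
grip_width: 0.0241
grip_force: 25.1
```

Run:
```python
from p import *
chain(((.446,-.3137,.199),0,-.28,50),((.56,-.19,.27),0,.1,50),((.673,-.022,.245),0,.31,50))
print(ctrl.get_obs()['grip_width'],ctrl.get_obs()['ee_pos'])
```

```text
[99.6, -0.5, -83.2, 0.001, -0.0, 0.001] tcp [ 0.46  -0.318  0.187]
[202.0, -156.2, -72.1, 0.292, 0.0, -0.243] tcp [ 0.574 -0.189  0.258]
[222.0, -351.7, -9.7, 0.453, 0.0, -0.378] tcp [ 0.687 -0.018  0.233]
t 3.55 F [-1.37 -3.15  0.3 ] q [-0.89  0.34  2.19  1.9   0.48 -0.78]
0.02414239398591499 [ 0.45952478 -0.31833107  0.05695422]
```

In the tool's units: 127 mm is 0.1693, -107 mm is -0.1427.

Request:
arm_command(
  plan=[
    [[0.0107,0,-0.008,0,0,0,1],[0.04,0,-0.0333,0,0,0,1],[0.08,0,-0.0667,0,0,0,1],[0.12,0,-0.1,0,0,0,1],[0.1533,0,-0.128,0,0,0,1],[0.1693,0,-0.1427,0,0,0,1],[0.1693,0,-0.1427,0,0,0,1],[0.1693,0,-0.1427,0,0,0,1],[0.1693,0,-0.1427,0,0,0,1]],
  ],
)

```text
time_s: 4.45
ee_pos: [0.459, -0.3172, 0.2204]
eef_rot: [-3.14, -0.87, -0.28]
force: [0.1, -0.5, -4.5]
grip_width: 0.0239
grip_force: 25.0
```

Run:
```python
from p import *
chain(((.54,-.21,.235),0,.0,50),((.62,-.10,.235),0,.2,50),((.673,-.022,.235),0,.31,50))
im,d,i=grab("scene"); cv2.imwrite('pics/c.png',cv2.resize(im[100:320,80:380],(780,572)))
```

```text
[41.9, -129.4, 46.2, 0.213, 0.003, -0.18] tcp [ 0.555 -0.21   0.223]
[71.2, -259.9, 81.0, 0.366, 0.003, -0.309] tcp [ 0.634 -0.097  0.223]
[89.6, -350.9, 102.9, 0.45, 0.003, -0.38] tcp [ 0.687 -0.018  0.223]
t 4.45 F [ 0.05 -0.52 -4.55] q [-0.89 -0.02  2.09  1.02  0.54  0.2 ]
```

View pics/c.png

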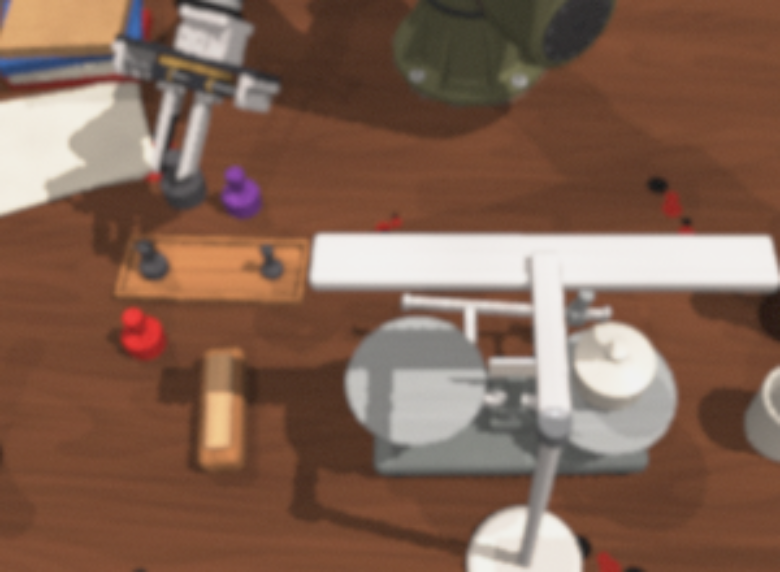

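Lifted upright: the weight hangs at (182,185) and the tray slot is empty. Going to the plate low under the lamp.

Run:
```python
from p import *
chain(((.54,-.20,.222),0,-.05,50),((.60,-.10,.222),0,.12,50),((.668,-.022,.222),0,.22,50),((.668,-.022,.205),0,.22,50))
```

```text
[30.2, -138.4, 52.6, 0.175, 0.003, -0.148] tcp [ 0.555 -0.201  0.21 ]
[49.0, -253.4, 75.1, 0.305, 0.003, -0.258] tcp [ 0.614 -0.098  0.21 ]
[76.8, -348.4, 108.2, 0.382, 0.003, -0.322] tcp [ 0.682 -0.019  0.21 ]
[63.8, -348.4, 119.1, 0.382, 0.003, -0.322] tcp [ 0.682 -0.019  0.193]
t 4.5 F [-0.06 -1.09 -4.42] q [-0.89 -0.02  2.09  1.02  0.54  0.2 ]
```

In the tool's units: -348 mm is -0.464, -253 mm is -0.3373, 0.382 rad is 0.1216.

Request:
arm_command(
  plan=[
    [[0.0133,-0.0613,0.0227,0.0191,0.0003,-0.0159,1],[0.0267,-0.1227,0.0467,0.0382,0.0006,-0.0318,1],[0.04,-0.184,0.0707,0.0557,0.001,-0.0471,1],[0.048,-0.2347,0.08,0.07,0.001,-0.0589,1],[0.0573,-0.2867,0.0907,0.0834,0.001,-0.07,1],[0.0653,-0.3373,0.1,0.0971,0.001,-0.0821,1],[0.0747,-0.3693,0.1107,0.1035,0.001,-0.0872,1],[0.084,-0.4013,0.1227,0.1098,0.001,-0.0923,1],[0.0933,-0.4333,0.1333,0.1155,0.001,-0.0974,1],[0.1027,-0.464,0.144,0.1216,0.001,-0.1025,1],[0.1027,-0.464,0.144,0.1216,0.001,-0.1025,1],[0.1027,-0.464,0.144,0.1216,0.001,-0.1025,1]],
  ],
)

```text
time_s: 5.7
ee_pos: [0.6821, -0.0193, 0.2098]
eef_rot: [3.139, -0.872, 0.222]
force: [0.6, -0.2, -5.2]
grip_width: 0.0241
grip_force: 25.0
```

Run:
```python
from p import *
chain(((.668,-.022,.222),0,.22,50),((.668,-.022,.192),0,.22,50))
P=[]
for n in("top","scene"):
    im,d,i=grab(n); W=cloud(d,i).reshape(-1,3); W=W[~np.isnan(W[:,0])]
    # gripper/lamp clearance: highest non-lamp points near lamp, weight body on plate
    q=W[(abs(W[:,0]-.668)<.045)&(abs(W[:,1]+.022)<.045)&(W[:,2]>.15)&(W[:,2]<.20)]; print(n,'weight',len(q),q.min(0).round(3) if len(q) else '',q.max(0).round(3) if len(q) else '')
    cv2.imwrite(f'pics/d_{n}.png',im)
t=cv2.imread('pics/d_top.png')[80:240,120:340]; s=cv2.imread('pics/d_scene.png')[170:310,190:370]
cv2.imwrite('pics/d.png',np.hstack([cv2.resize(t,(400,290)),cv2.resize(s,(400,290))]))
```

```text
[0.1, -0.5, 0.2, 0.0, 0.001, 0.002] tcp [ 0.682 -0.019  0.21 ]
[-22.9, -0.5, 19.5, 0.0, 0.001, 0.002] tcp [ 0.682 -0.019  0.18 ]
t 5.7 F [ 0.6  -0.17 -5.25] q [-0.21  0.26  1.81  0.93  0.41  0.4 ]
top weight 48 [ 0.64  -0.041  0.15 ] [0.689 0.012 0.2  ]
scene weight 199 [ 0.664 -0.047  0.16 ] [0.694 0.001 0.2  ]
```

View pics/d.png

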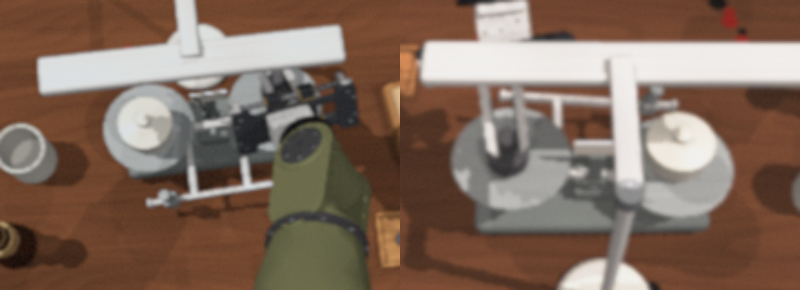

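The weight hovers over the right plate at (507,157), near its middle and clear of the lamp. I'll lower it to contact, press down to level and read the force.

In the tool's units: -23.5 mm is -0.0313, -22 mm is -0.0293.

Request:
arm_command(
  plan=[
    [[-0.0053,0,0.004,0,0,0,1],[-0.0093,0,0.008,0,0,0,1],[-0.012,0,0.0107,0,0,0,1],[-0.0147,0,0.012,0,0,0,1],[-0.0167,0,0.014,0,0,0,1],[-0.0187,0,0.016,0,0,0,1],[-0.0213,0,0.0173,0,0,0,1],[-0.024,0,0.02,0,0,0,1],[-0.0267,0,0.0227,0,0,0,1],[-0.0293,0,0.0247,0,0,0,1],[-0.0313,0,0.0267,0,0,0,1],[-0.0313,0,0.0267,0,0,0,1]],
  ],
)

```text
time_s: 7.0
ee_pos: [0.6828, -0.02, 0.1806]
eef_rot: [3.137, -0.874, 0.223]
force: [-0.1, -4.9, 2.3]
grip_width: 0.0241
grip_force: 25.0
```

Request:
arm_command(
  plan=[
    [[0,0,0,0,0,0,1],[0,0,0,0,0,0,1],[0,0,0,0,0,0,1],[0,0,0,0,0,0,1],[0,0,0,0,0,0,1],[0,0,0,0,0,0,1]],
  ],
)

```text
time_s: 7.6
ee_pos: [0.6829, -0.0199, 0.1812]
eef_rot: [3.137, -0.875, 0.223]
force: [-1.1, -5.0, 2.2]
grip_width: 0.024
grip_force: 25.0
```

```bash
cat > s.py <<'E'
from h import *
def status():
    F=[]
    for n in("top","scene"):
        im,d,i=grab(n); W=cloud(d,i).reshape(-1,3); W=W[~np.isnan(W[:,0])]; F.append(ctrl.get_obs()['force'][2])
        def med(c,r0,r1,lo,hi):
            r=np.hypot(W[:,0]-c[0],W[:,1]-c[1]); q=W[(r>r0)&(r<r1)&(W[:,2]>lo)&(W[:,2]<hi)]; return len(q),np.median(q[:,2]).round(4) if len(q) else 0
        print(n,'R',med((.652,-.023),0,.068,.10,.16),'L',med((.637,.184),.048,.068,.10,.155))
        # bar: slope of heights along y
        q=W[(abs(W[:,0]-(.5325-.072*W[:,1]))<.009)&(W[:,1]>-.05)&(W[:,1]<.19)&(W[:,2]>.07)&(W[:,2]<.117)]
        if len(q)>20:
            for _ in range(3):
                c=np.polyfit(q[:,1],q[:,2],1); e=q[:,2]-np.polyval(c,q[:,1]); q=q[abs(e)<.006]
            print('   bar slope',c[0].round(4),'z at .08',np.polyval(c,.08).round(4),len(q))
        k=W[(W[:,0]>.505)&(W[:,0]<.55)&(W[:,1]>-.06)&(W[:,1]<.2)&(W[:,2]>np.polyval(c,W[:,1])+.022)&(W[:,2]<np.polyval(c,W[:,1])+.048)] if len(q)>20 else []
        if len(k): print('   poise',len(k),np.median(k,0).round(4),k.min(0).round(3),k.max(0).round(3))
    print('Fz',np.round(F,2),ctrl.get_obs()['time_s'],ctrl.get_obs()['ee_pos'])
if __name__=="__main__": status()
E
python3 s.py
```

```text
top R (393, np.float64(0.1291)) L (714, np.float64(0.1267))
   bar slope 0.0018 z at .08 0.0915 163
   poise 37 [0.5178 0.1599 0.131 ] [0.511 0.151 0.115] [0.527 0.169 0.137]
scene R (1281, np.float64(0.1296)) L (424, np.float64(0.127))
   bar slope 0.0042 z at .08 0.0899 148
   poise 30 [0.5269 0.1571 0.1265] [0.52  0.15  0.113] [0.53  0.166 0.135]
Fz [2.06 1.89] 7.7 [ 0.68288445 -0.01988174  0.18116735]
```

In the tool's units: 9 mm is 0.012, 8.5 mm is 0.0113.

Request:
arm_command(
  plan=[
    [[0.0033,0,-0.0027,0,0,0,1],[0.0067,0,-0.0053,0,0,0,1],[0.0093,0,-0.008,0,0,0,1],[0.0113,0,-0.0093,0,0,0,1],[0.012,0,-0.01,0,0,0,1],[0.012,0,-0.01,0,0,0,1],[0.012,0,-0.01,0,0,0,1],[0.012,0,-0.01,0,0,0,1]],
  ],
)

```text
time_s: 8.5
ee_pos: [0.6827, -0.0196, 0.1925]
eef_rot: [3.138, -0.874, 0.223]
force: [-0.9, -1.0, 1.5]
grip_width: 0.0239
grip_force: 25.0
```

Request:
arm_command(
  plan=[
    [[0.0011,0,-0.0009,0,0,0,1],[0.0011,0,-0.0009,0,0,0,1],[0.0011,0,-0.0009,0,0,0,1],[0.0011,0,-0.0009,0,0,0,0.4],[0.0011,0,-0.0009,0,0,0,0.2],[0.0011,0,-0.0009,0,0,0,0],[0.0011,0,-0.0009,0,0,0,0],[0.0011,0,-0.0009,0,0,0,0]],
  ],
)

```text
time_s: 9.3
ee_pos: [0.6828, -0.0197, 0.1938]
eef_rot: [3.138, -0.875, 0.223]
force: [0.6, 0.3, 0.4]
grip_width: 0.047
grip_force: 0.0
```

```bash
python3 s.py
python3 - <<'E'
from p import *
g=np.array(ctrl.get_obs()['ee_pos'])-.019*Rt(.22,np.radians(50))[:,2]; print(g)
chain((g,.05,.22,50),((.54,-.14,.235),0,.0,50),((.444,-.236,.15),0.0,-.2,50),((.444,-.236,.056),.03,-.2,50),((.444,-.236,.056),0,-.2,50))
E
```

```text
top R (304, np.float64(0.1411)) L (725, np.float64(0.1146))
   bar slope -0.1159 z at .08 0.0907 148
   poise 38 [0.5177 0.1636 0.1205] [0.511 0.154 0.103] [0.526 0.173 0.126]
scene R (1220, np.float64(0.1415)) L (395, np.float64(0.115))
   bar slope -0.0944 z at .08 0.0913 154
   poise 36 [0.5239 0.1611 0.1202] [0.515 0.153 0.106] [0.53  0.17  0.128]
Fz [0.38 1.29] 9.4 [ 0.68279922 -0.01973938  0.19376795]
[ 0.66859518 -0.02291568  0.20598091]
[0.1, 0.1, -50.0, 0.002, -0.002, 0.002] tcp [ 0.645 -0.028  0.226]
[-75.0, 89.4, -134.6, -0.167, -0.002, 0.143] tcp [ 0.555 -0.14   0.223]
[-214.5, 164.7, -168.6, -0.32, -0.002, 0.272] tcp [ 0.458 -0.239  0.138]
[-285.2, 155.2, -136.8, -0.32, -0.002, 0.272] tcp [ 0.436 -0.234  0.063]
[-286.6, 164.5, -108.4, -0.32, -0.002, 0.272] tcp [ 0.458 -0.239  0.044]
t 9.4 F [ 0.83 -0.5   1.29] q [-0.21  0.28  1.82  1.01  0.39  0.31]
```

In the tool's units: -265 mm is -0.3533, -155 mm is -0.2067, -0.32 rad is -0.1019.

Request:
arm_command(
  plan=[
    [[0,0,-0.0333,0,0,0,0],[0,0,-0.0733,0,0,0,0],[0,0,-0.1133,0,0,0,0],[-0.04,0.0467,-0.14,-0.0223,0,0.0191,0],[-0.0733,0.0867,-0.16,-0.0382,0,0.0318,0],[-0.1,0.1187,-0.18,-0.0532,0,0.0455,0],[-0.1467,0.144,-0.2,-0.0668,0,0.0557,0],[-0.1933,0.1693,-0.2133,-0.0796,0,0.0668,0],[-0.24,0.1947,-0.224,-0.0923,0,0.0764,0],[-0.2733,0.2,-0.2267,-0.1019,0,0.0866,0],[-0.3267,0.2027,-0.2133,-0.1019,0,0.0866,0],[-0.3533,0.2027,-0.2067,-0.1019,0,0.0866,0]],
  ],
)

```text
time_s: 10.6
ee_pos: [0.4337, -0.2321, 0.0902]
eef_rot: [3.14, -0.877, -0.2]
force: [0.3, -0.4, -0.2]
grip_width: 0.0467
grip_force: 0.0
```

Run:
```python
from p import *
g=(.444,-.236,.055)
chain((g,.05,-.2,50),(g,0,-.2,50))
for n in("top","scene"):
    im,d,i=grab(n); W=cloud(d,i).reshape(-1,3); W=W[~np.isnan(W[:,0])]
    q=W[(abs(W[:,0]-.444)<.03)&(abs(W[:,1]+.236)<.03)&(W[:,2]>.046)&(W[:,2]<.066)]; print(n,len(q),q.mean(0).round(4) if len(q) else '')
    q=W[(abs(W[:,0]-.66)<.06)&(abs(W[:,1]+.02)<.06)&(W[:,2]>.19)&(W[:,2]<.22)]; print(n,'500knob',len(q),q.mean(0).round(4) if len(q) else '')
```

```text
[-20.0, 1.7, -0.2, 0.001, -0.004, -0.0] tcp [ 0.421 -0.231  0.075]
[-20.2, 1.7, 49.8, 0.001, -0.004, -0.0] tcp [ 0.458 -0.239  0.043]
t 10.6 F [ 0.33 -0.36 -0.22] q [-0.81  0.13  2.35  1.8   0.47 -0.68]
top 29 [ 0.4421 -0.2348  0.0596]
top 500knob 72 [ 0.6652 -0.0218  0.2106]
scene 32 [ 0.4462 -0.237   0.0575]
scene 500knob 85 [ 0.6718 -0.0233  0.2103]
```

In the tool's units: 50 mm is 0.0667, 40 mm is 0.0533, -0.004 rad is -0.0013.

Request:
arm_command(
  plan=[
    [[-0.0267,0.0027,0,0,-0.0013,0,0],[-0.0267,0.0027,0.0267,0,-0.0013,0,0],[-0.0267,0.0027,0.0533,0,-0.0013,0,0],[-0.0267,0.0027,0.0667,0,-0.0013,0,0],[-0.0267,0.0027,0.0667,0,-0.0013,0,0],[-0.0267,0.0027,0.0667,0,-0.0013,0,1],[-0.0267,0.0027,0.0667,0,-0.0013,0,1],[-0.0267,0.0027,0.0667,0,-0.0013,0,1],[-0.0267,0.0027,0.0667,0,-0.0013,0,1],[-0.0267,0.0027,0.0667,0,-0.0013,0,1]],
  ],
  squeeze=15,
)

```text
time_s: 11.7
ee_pos: [0.4588, -0.2385, 0.0431]
eef_rot: [-3.14, -0.871, -0.201]
force: [-0.3, -1.1, 2.4]
grip_width: 0.0172
grip_force: 15.0
```

In the tool's units: 125 mm is 0.1667, 115 mm is 0.1533.

Request:
arm_command(
  plan=[
    [[0.0107,0,-0.008,0,0,0,1],[0.04,0,-0.0333,0,0,0,1],[0.08,0,-0.0667,0,0,0,1],[0.12,0,-0.1,0,0,0,1],[0.1533,0,-0.128,0,0,0,1],[0.1667,0,-0.1387,0,0,0,1],[0.1667,0,-0.1387,0,0,0,1]],
  ],
)

```text
time_s: 12.4
ee_pos: [0.4602, -0.2396, 0.2096]
eef_rot: [3.138, -0.875, -0.199]
force: [0.3, -0.2, -1.6]
grip_width: 0.0172
grip_force: 15.0
```

Run:
```python
from p import *
# weight base = grasp z - .049
chain(((.54,-.16,.212),0,0,50),((.60,-.06,.212),0,.15,50),((.622,-.026,.208),0,.2,50))
```

```text
[41.7, -96.9, 64.9, 0.156, -0.002, -0.128] tcp [ 0.555 -0.16   0.2  ]
[66.4, -209.0, 94.1, 0.271, -0.002, -0.224] tcp [ 0.614 -0.058  0.2  ]
[72.6, -247.4, 107.7, 0.309, -0.002, -0.256] tcp [ 0.636 -0.023  0.196]
t 12.4 F [ 0.28 -0.17 -1.59] q [-0.77 -0.11  2.2   1.06  0.49  0.17]
```

In the tool's units: -247 mm is -0.3293, -246 mm is -0.328, 0.309 rad is 0.0984.

Request:
arm_command(
  plan=[
    [[0.0187,-0.0427,0.0293,0.0159,0,-0.0137,1],[0.0373,-0.0867,0.0573,0.0318,0,-0.0274,1],[0.056,-0.1293,0.0867,0.0497,0,-0.0407,1],[0.0667,-0.1787,0.1,0.0621,0,-0.0509,1],[0.0773,-0.2293,0.1133,0.0742,0,-0.0611,1],[0.0867,-0.2787,0.124,0.0863,0,-0.0713,1],[0.0907,-0.304,0.132,0.0923,0,-0.0764,1],[0.0933,-0.328,0.1387,0.0984,0,-0.0815,1],[0.0933,-0.3293,0.14,0.0984,0,-0.0815,1],[0.0933,-0.3293,0.14,0.0984,0,-0.0815,1]],
  ],
)

```text
time_s: 13.4
ee_pos: [0.6312, -0.0215, 0.1903]
eef_rot: [-3.134, -0.87, 0.196]
force: [-0.7, -0.4, -0.6]
grip_width: 0.0174
grip_force: 15.0
```

```bash
python3 s.py
python3 - <<'E'
from p import *
chain(((.618,-.026,.190),0,.2,50))
print(ctrl.get_obs()['ee_pos'])
E
```

```text
top R (938, np.float64(0.1411)) L (716, np.float64(0.1146))
   bar slope -0.1029 z at .08 0.0908 125
   poise 37 [0.5176 0.164  0.1206] [0.51  0.156 0.107] [0.526 0.173 0.127]
scene R (1291, np.float64(0.1417)) L (393, np.float64(0.115))
   bar slope -0.0855 z at .08 0.0915 147
   poise 37 [0.5248 0.1614 0.1203] [0.516 0.153 0.107] [0.53  0.17  0.126]
Fz [-1.57 -1.1 ] 13.5 [ 0.63118791 -0.02219687  0.19099115]
[-9.5, 1.2, 9.2, -0.003, 0.002, -0.003] tcp [ 0.632 -0.023  0.178]
t 13.5 F [ 0.44 -0.51 -1.1 ] q [-0.23  0.18  1.96  1.08  0.38  0.24]
[ 0.63118791 -0.02219687  0.19099115]
```

In the tool's units: -9.8 mm is -0.0131, -9.5 mm is -0.0127.

Request:
arm_command(
  plan=[
    [[-0.0027,0,0.0023,0,0,0,1],[-0.0053,0,0.0045,0,0,0,1],[-0.008,0,0.0067,0,0,0,1],[-0.01,0,0.0084,0,0,0,1],[-0.0113,0,0.0093,0,0,0,1],[-0.0127,0,0.0107,0,0,0,1],[-0.0131,0,0.0111,0,0,0,1],[-0.0131,0,0.0111,0,0,0,1],[-0.0131,0,0.0111,0,0,0,1]],
  ],
)

```text
time_s: 14.4
ee_pos: [0.6317, -0.0214, 0.1788]
eef_rot: [-3.135, -0.872, 0.197]
force: [-1.4, 0.4, -0.9]
grip_width: 0.0171
grip_force: 15.0
```

In the tool's units: -1.5 mm is -0.002, 1.3 mm is 0.0017.

Request:
arm_command(
  plan=[
    [[-0.0013,0,0.0011,0,0,0,1],[-0.002,0,0.0017,0,0,0,1],[-0.002,0,0.0017,0,0,0,1],[-0.002,0,0.0017,0,0,0,1]],
  ],
)

```text
time_s: 14.8
ee_pos: [0.6318, -0.0215, 0.1769]
eef_rot: [-3.135, -0.872, 0.196]
force: [0.6, -0.5, 1.5]
grip_width: 0.0172
grip_force: 15.0
```

```bash
python3 s.py
```

```text
top R (983, np.float64(0.1396)) L (708, np.float64(0.1161))
   bar slope -0.0901 z at .08 0.0908 119
   poise 36 [0.5185 0.1637 0.122 ] [0.511 0.155 0.11 ] [0.526 0.173 0.129]
scene R (1305, np.float64(0.1402)) L (400, np.float64(0.1163))
   bar slope -0.0745 z at .08 0.0916 148
   poise 36 [0.5245 0.1604 0.1209] [0.515 0.153 0.108] [0.529 0.17  0.126]
Fz [0.51 1.34] 14.9 [ 0.6317751  -0.02155084  0.17690447]
```

In the tool's units: -95 mm is -0.1267, -75 mm is -0.1.

Request:
arm_command(
  plan=[
    [[0.0011,0,-0.0008,0,0,0,1],[0.0011,0,-0.0008,0,0,0,0.4],[0.0011,0,-0.0008,0,0,0,0.2],[0.0011,0,-0.0008,0,0,0,0.2],[0.0011,0,-0.0008,0,0,0,0.2],[0.0011,0,-0.0267,0,0,0,0.2],[0.0011,0,-0.06,0,0,0,0.2],[0.0011,0,-0.1,0,0,0,0.2],[0.0011,0,-0.1267,0,0,0,0.2],[0.0011,0,-0.1267,0,0,0,0.2]],
  ],
)

```text
time_s: 15.9
ee_pos: [0.5606, -0.0366, 0.2405]
eef_rot: [-3.138, -0.875, 0.198]
force: [-0.4, -0.0, -0.6]
grip_width: 0.0373
grip_force: 0.0
```

```bash
python3 s.py
python3 - <<'E'
from p import *
chain(((.523,.164,.19),0,.55,40),((.523,.164,.108),0,.55,40))
for n in("top","scene"):
    im,d,i=grab(n); W=cloud(d,i).reshape(-1,3); W=W[~np.isnan(W[:,0])]
    for nm,c,z in(('500',(.668,-.022),.195),('100',(.618,-.026),.183)):
        q=W[(np.hypot(W[:,0]-c[0],W[:,1]-c[1])<.022)&(W[:,2]>z-.003)&(W[:,2]<z+.022)]; print(n,nm,len(q),q.mean(0).round(4) if len(q) else '')
im,_,_=grab("scene"); cv2.imwrite('pics/e.png',cv2.resize(im[150:310,180:360],(640,569)))
E
```

```text
top R (1277, np.float64(0.1409)) L (718, np.float64(0.1148))
   bar slope -0.1029 z at .08 0.0909 122
   poise 36 [0.5176 0.1637 0.121 ] [0.51  0.155 0.105] [0.526 0.173 0.126]
scene R (1356, np.float64(0.1412)) L (388, np.float64(0.1154))
   bar slope -0.0871 z at .08 0.0914 163
   poise 34 [0.5245 0.1614 0.121 ] [0.517 0.153 0.107] [0.53  0.17  0.125]
Fz [-0.04  0.18] 16.0 [ 0.56127873 -0.03625476  0.23851817]
[-39.9, -207.8, 51.7, 0.244, -0.173, -0.25] tcp [0.533 0.17  0.175]
[-102.8, -207.5, 104.5, 0.244, -0.173, -0.25] tcp [0.533 0.17  0.093]
t 16.0 F [ 0.06 -0.38  0.18] q [-0.32 -0.05  2.07  0.92  0.5   0.36]
top 500 70 [ 0.6649 -0.022   0.2095]
top 100 36 [ 0.6148 -0.0235  0.1943]
scene 500 84 [ 0.6721 -0.0238  0.2099]
scene 100 44 [ 0.6203 -0.0256  0.193 ]
```

View pics/e.png

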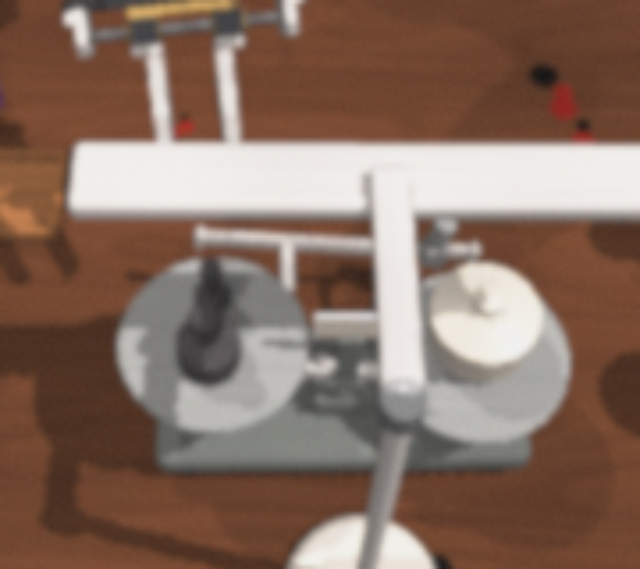

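Both weights stand upright on the right plate: the 500 at about (208,355) and the 100 in front of it. The poise is at (440,240), next. It needs about 120 mm of travel.

Run:
```python
from p import *
chain(((.521,.05,.22),0,.07,30),((.521,.1625,.19),0,.07,30),((.521,.1625,.12),0,.07,30))
```

```text
[-34.6, -90.8, 12.3, -0.089, -0.346, 0.098] tcp [0.53  0.051 0.204]
[-43.4, -200.9, 49.2, -0.089, -0.346, 0.098] tcp [0.53  0.163 0.174]
[-97.0, -200.6, 94.3, -0.089, -0.346, 0.098] tcp [0.53  0.163 0.104]
t 16.15 F [-0.01  0.24 -0.8 ] q [-0.31 -0.04  2.07  0.92  0.5   0.36]
```

In the tool's units: -201 mm is -0.268, -165 mm is -0.22, -0.346 rad is -0.1101.

Request:
arm_command(
  plan=[
    [[-0.0227,-0.06,0.008,-0.0143,-0.0541,0.0159,0.2],[-0.0467,-0.1213,0.016,-0.0283,-0.1101,0.0312,0.2],[-0.0507,-0.1733,0.0333,-0.0283,-0.1101,0.0312,0.2],[-0.0547,-0.22,0.0493,-0.0283,-0.1101,0.0312,0.2],[-0.0573,-0.268,0.0653,-0.0283,-0.1101,0.0312,0.2],[-0.0573,-0.268,0.0653,-0.0283,-0.1101,0.0312,0.2],[-0.0573,-0.268,0.0653,-0.0283,-0.1101,0.0312,0.2],[-0.0573,-0.268,0.0653,-0.0283,-0.1101,0.0312,0.2]],
  ],
)

```text
time_s: 16.95
ee_pos: [0.5292, 0.168, 0.1725]
eef_rot: [3.141, -0.522, 0.074]
force: [-0.5, 0.7, -0.2]
grip_width: 0.0376
grip_force: 0.0
```

```bash
python3 - <<'E'
from p import *
chain(((.521,.1625,.19),0,.07,30),((.521,.1625,.12),0,.07,30))
E
python3 s.py
```

```text
[1.3, 5.0, -0.5, -0.002, 0.002, 0.004] tcp [0.53  0.163 0.174]
[-33.6, 4.9, 60.2, -0.002, 0.002, 0.004] tcp [0.53  0.163 0.104]
t 16.95 F [-0.55  0.71 -0.16] q [ 0.3   0.1   1.94 -0.19  0.61  1.92]
top R (1295, np.float64(0.141)) L (721, np.float64(0.1147))
   bar slope -0.1448 z at .08 0.0892 123
   poise 3 [0.5227 0.1695 0.1213] [0.523 0.167 0.12 ] [0.523 0.173 0.123]
scene R (1364, np.float64(0.1412)) L (394, np.float64(0.1152))
   bar slope -0.0895 z at .08 0.0915 163
   poise 38 [0.5247 0.1608 0.1209] [0.516 0.153 0.107] [0.53  0.17  0.125]
Fz [-0.3   0.03] 17.05 [0.52990131 0.16465985 0.17349607]
```

In the tool's units: 60 mm is 0.08, 42 mm is 0.056.

Request:
arm_command(
  plan=[
    [[-0.016,0.0013,0.0267,0,0,0,0.2],[-0.032,0.0013,0.056,0,0,0,0.2],[-0.0453,0.0013,0.08,0,0,0,0.2],[-0.0453,0.0013,0.08,0,0,0,0.2],[-0.0453,0.0013,0.08,0,0,0,0.5],[-0.0453,0.0013,0.08,0,0,0,0.5],[-0.0453,0.0013,0.08,0,0,0,0.5]],
  ],
  squeeze=3,
)

```text
time_s: 17.75
ee_pos: [0.5317, 0.1619, 0.1072]
eef_rot: [3.141, -0.527, 0.07]
force: [0.6, -0.2, 0.2]
grip_width: 0.0238
grip_force: 0.0
```

Run:
```python
from p import *
o=ctrl.get_obs();print(o['ee_pos'],o['grip_width'],o['grip_force'],o['force'])
for y in(.0425,): chain(((.521+.0085,y,.12),0,.07,30))
im,_,i=grab("top"); u,v=proj([.521,.1625,.12],i)[0].astype(int); im2,_,i=grab("scene"); a,b=proj([.521,.1625,.12],i)[0].astype(int)
cv2.imwrite('pics/f.png',np.hstack([cv2.resize(im[v-30:v+30,u-40:u+40],(400,300)),cv2.resize(im2[b-30:b+30,a-40:a+40],(400,300))]))
```

```text
[0.53171826 0.16187373 0.10715895] 0.023795199901496995 0.0 [ 0.64396835 -0.17919927  0.21895609]
[-2.7, 118.9, 2.7, 0.001, -0.003, -0.0] tcp [0.539 0.043 0.104]
t 17.75 F [ 0.64 -0.18  0.22] q [ 0.28  0.2   2.   -0.25  0.44  1.98]
```

View pics/f.png

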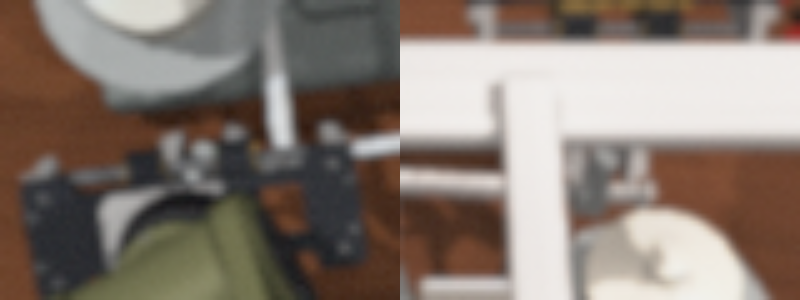

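The fingers straddle the knob in both views. Sliding the poise right.

In the tool's units: 113 mm is 0.1507, 108 mm is 0.144.

Request:
arm_command(
  plan=[
    [[0,0.0133,0,0,0,0,0.5],[0,0.0267,0,0,0,0,0.5],[0,0.04,0,0,0,0,0.5],[0,0.0533,0,0,0,0,0.5],[0,0.0667,0,0,0,0,0.5],[0,0.08,0,0,0,0,0.5],[0,0.0933,0,0,0,0,0.5],[0,0.1067,0,0,0,0,0.5],[0,0.12,0,0,0,0,0.5],[0,0.1333,0,0,0,0,0.5],[0,0.144,0,0,0,0,0.5],[0,0.1507,0,0,0,0,0.5]],
  ],
)

```text
time_s: 19.05
ee_pos: [0.5393, 0.0489, 0.1065]
eef_rot: [3.14, -0.526, 0.07]
force: [-0.5, 0.5, 1.2]
grip_width: 0.0237
grip_force: 0.4
```

Request:
arm_command(
  plan=[
    [[0,0,0,0,0,0,0.5],[0,0,0,0,0,0,0.5],[0,0,0,0,0,0,0.5],[0,0,0,0,0,0,0.5],[0,0,0,0,0,0,0.5],[0,0,0,0,0,0,0.5],[0,0,0,0,0,0,0.5],[0,0,0,0,0,0,0.5],[0,0,0,0,0,0,0.5],[0,0,0,0,0,0,0.5],[0,0,0,0,0,0,0.5],[0,0,0,0,0,0,0.5]],
  ],
)

```text
time_s: 20.25
ee_pos: [0.539, 0.0493, 0.106]
eef_rot: [3.14, -0.525, 0.07]
force: [0.4, -0.0, -0.3]
grip_width: 0.0234
grip_force: 0.0
```

```bash
python3 s.py
```

```text
top R (1292, np.float64(0.1385)) L (716, np.float64(0.1172))
   bar slope -0.1266 z at .08 0.0928 43
   poise 37 [0.5318 0.0548 0.1338] [0.525 0.029 0.12 ] [0.54  0.073 0.144]
scene R (1383, np.float64(0.139)) L (410, np.float64(0.1175))
   bar slope -0.1104 z at .08 0.0895 159
   poise 76 [0.5361 0.0522 0.1271] [0.53  0.025 0.114] [0.543 0.071 0.138]
Fz [-0.34  0.29] 20.35 [0.53899163 0.0492498  0.10599897]
```

Tilt is −0.102, so 61 g is still missing. Sliding 60 mm further.

Request:
arm_command(
  plan=[
    [[0,0.0133,0,0,0,0,0.5],[0,0.0267,-0.0013,0,0,0,0.5],[0,0.04,-0.0013,0,0,0,0.5],[0,0.0533,-0.0027,0,0,0,0.5],[0,0.0667,-0.0027,0,0,0,0.5],[0,0.076,-0.0027,0,0,0,0.5],[0,0.08,-0.0027,0,0,0,0.5],[0,0.08,-0.0027,0,0,0,0.5],[0,0.0773,-0.0027,0,0,0,0.5],[0,0.0773,-0.0027,0,0,0,0.5],[0,0.0773,-0.0027,0,0,0,0.5],[0,0.0773,-0.0027,0,0,0,0.5]],
  ],
)

```text
time_s: 21.55
ee_pos: [0.542, -0.0085, 0.1078]
eef_rot: [3.14, -0.525, 0.071]
force: [0.8, -0.6, -0.6]
grip_width: 0.0233
grip_force: 0.0
```

Request:
arm_command(
  plan=[
    [[0,0,0,0,0,0,0.5],[0,0,0,0,0,0,0.5],[0,0,0,0,0,0,0.5],[0,0,0,0,0,0,0.5],[0,0,0,0,0,0,0.5],[0,0,0,0,0,0,0.5],[0,0,0,0,0,0,0.5],[0,0,0,0,0,0,0.5],[0,0,0,0,0,0,0.5],[0,0,0,0,0,0,0.5],[0,0,0,0,0,0,0.5],[0,0,0,0,0,0,0.5]],
  ],
)

```text
time_s: 22.75
ee_pos: [0.5421, -0.0086, 0.1078]
eef_rot: [3.14, -0.525, 0.07]
force: [0.4, 0.3, 0.1]
grip_width: 0.0236
grip_force: 0.0
```

```bash
python3 s.py
```

```text
top R (1356, np.float64(0.1291)) L (711, np.float64(0.1268))
   bar slope -0.0454 z at .08 0.0926 95
   poise 43 [ 0.5361 -0.0085  0.1325] [ 0.528 -0.03   0.118] [0.545 0.017 0.143]
scene R (1424, np.float64(0.1295)) L (418, np.float64(0.1272))
   bar slope -0.0269 z at .08 0.0895 152
   poise 81 [ 0.5402 -0.0074  0.1265] [ 0.534 -0.031  0.115] [0.549 0.014 0.138]
Fz [0.4  0.27] 22.85 [ 0.54204117 -0.00865911  0.10780945]
```

In the tool's units: -80 mm is -0.1067, -60 mm is -0.08.

Request:
arm_command(
  plan=[
    [[0,0.004,0,0,0,0,0.5],[0,0.008,0,0,0,0,0.5],[0,0.0107,0,0,0,0,0.5],[0,0.0107,0,0,0,0,0.5],[0,0.008,0,0,0,0,0.2],[0,0.008,0,0,0,0,0.2],[0,0.008,0,0,0,0,0.2],[0.0133,0.008,-0.0227,0,0,0,0.2],[0.0307,0.008,-0.0533,0,0,0,0.2],[0.0467,0.008,-0.08,0,0,0,0.2],[0.0467,0.008,-0.1067,0,0,0,0.2],[0.0467,0.008,-0.1067,0,0,0,0.2]],
  ],
)

```text
time_s: 24.05
ee_pos: [0.533, -0.0153, 0.1969]
eef_rot: [3.139, -0.529, 0.071]
force: [0.3, -0.5, 0.1]
grip_width: 0.0375
grip_force: 0.0
```

Request:
arm_command(
  plan=[
    [[0,0,0,0,0,0,0.2],[0,0,0,0,0,0,0.2],[0,0,0,0,0,0,0.2],[0,0,0,0,0,0,0.2],[0,0,0,0,0,0,0.2],[0,0,0,0,0,0,0.2],[0,0,0,0,0,0,0.2],[0,0,0,0,0,0,0.2],[0,0,0,0,0,0,0.2],[0,0,0,0,0,0,0.2],[0,0,0,0,0,0,0.2],[0,0,0,0,0,0,0.2]],
  ],
)

```text
time_s: 25.25
ee_pos: [0.5327, -0.0152, 0.1946]
eef_rot: [3.14, -0.525, 0.07]
force: [0.8, -1.0, -0.3]
grip_width: 0.0382
grip_force: 0.0
```

```bash
python3 s.py
python3 - <<'E'
from h import *
im,_,_=grab("scene"); cv2.imwrite('pics/g.png',cv2.resize(im[130:310,80:380],(780,468)))
E
```

```text
top R (1373, np.float64(0.1283)) L (708, np.float64(0.1278))
   bar slope -0.0033 z at .08 0.0911 98
   poise 10 [ 0.5295 -0.0134  0.1319] [ 0.528 -0.02   0.129] [ 0.541 -0.006  0.134]
scene R (1443, np.float64(0.1288)) L (414, np.float64(0.1281))
   bar slope -0.0076 z at .08 0.0907 169
   poise 32 [ 0.5397 -0.0132  0.1278] [ 0.536 -0.023  0.114] [ 0.544 -0.007  0.138]
Fz [ 0.7  -0.39] 25.35 [ 0.53265595 -0.01523592  0.1945875 ]
```

View pics/g.png

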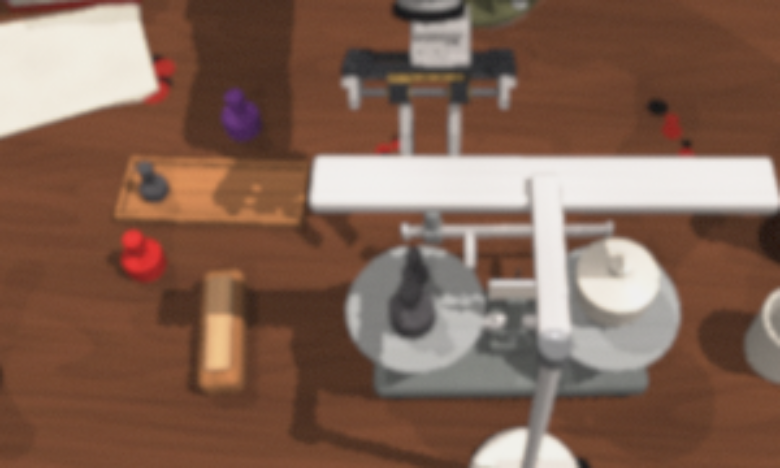

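The beam reads level, about −0.003 rad. The pot and both weights stand on their plates, the 200 is in its tray at (150,183), the bystanders are in place and the gripper is clear.

```bash
python3 -c "
from station import ctrl
print(ctrl.hand_in())"
```

```text
the job is handed in; nothing more can be done
None
```

I handed the job in at about 25 s of the 72 s allowed: the beam measured level to about −0.003 rad (limit ±0.02) with the 500 g and 100 g weights on the right plate, the poise slid about 180 mm and the 200 g weight still in its tray, so the pot weighs roughly 790 g; the hand-in gave no verdict.

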